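# Hang the snack pail by its wire bail on the drying stand

### The job

Lift the little steel pail's folded-down wire handle until it stands upright, while the pail stays standing where it is on the counter. Then carry the pail by that handle to the steel drying stand and hook it on: set the wire down gently on the two hooks' front rails, slide it back under the keepers to the stop and let it down into both notches, without forcing or dropping it. Leave the pail hanging there level and still, let go, and do not disturb the other things on the counter.

Things in the scene. Friction and masses are not known exactly. Their poses are not given: they have to be found in the camera images.
- pail: small open steel snack pail, slightly tapered, 80 mm across the rim, 68 mm across the foot, 75 mm high, 0.38 to 0.62 kg in all; loose, standing on the counter. Origin at the centre of its underside, z up.
- pail_pins (a point): middle of the pin axis of the pail's wire bail, 68 mm above the pail's origin; the pins lie along the pail's y, 46 mm to each side. The frame is the pail's. Folded, the bail sticks out to the pail's -x side, about level with the rim.
- bail_grip (a point): centre of the wooden roll on the bail's straight top, 85 mm from the pin axis: roll 12 mm thick, 34 mm long, along the pail's y, spinning freely on the 5 mm wire. The straight top of the wire reaches 38 mm, the bail's legs 46 mm to each side. The frame turns with the bail: z points from the pin axis to the roll.
- bail (a joint): angle of the bail on the pail, rad: 0 fully folded (0.10 rad below level, on the pail's -x side), 1.67 upright over the pail's middle, 2.4 the far stop. A friction hinge (about 0.03 N m): it stays where it is left.
- stand: fixed steel drying stand, base 8 mm thick (x -60 to +130, y +-65 mm). Origin on the counter straight below the two hanging notches; the hooks open to its -x side. The arm carries two equal hooks side by side, 5 mm plates centred at y = -28 and +28 mm, the space between them free back to a crossbar at x = +72 mm.
- stand_front (a point): point on the base's top, straight below the middle of the hooks' front rails (53 mm before the notches). Each hook, in the stand's x: level rail -75 to -6 mm; notch -6 to +6, 6 mm deeper; upright stop at +6; and over it a keeper 12 mm thick, -32 to +12, its underside 10 mm above the rail, so the wire gets in only from the front, under the keeper.
- stand_post (a point): top of the 14 mm post at the stand's x = +92 mm, 213 mm above the counter. The hook arm is clamped on it at a height that differs every time and is not measured: a wire lying in the notches has its centre 182 to 208 mm above the counter, and 6 mm more when lying on the front rails. The clamp does not yield; never load the hooks with over 12 N, pail included.
- tumbler: bystander: plain steel tumbler without any handle, 76 mm across, 80 mm high, loose; origin at the centre of its underside
- snack_cup: bystander: lime-green toddler snack cup with a side ear, 72 mm across, 75 mm high, loose; origin at the centre of its underside
- bottle: bystander: stainless steel bottle with twist cap, 68 mm across, 200 mm high, loose; origin at the centre of its underside
- plate: bystander: white melamine plate, 190 mm across, 18 mm high, loose; origin at the centre of its underside
- ramekin: bystander: glass ramekin, 80 mm across, 42 mm high, loose; origin at the centre of its underside
- jar: bystander: glass jar with wooden cap, 68 mm across, 100 mm high, loose; origin at the centre of its underside
There are look-alikes about, which are no part of the job. Of the things that look like the stand, take the one that is farthest to the robot's left at the start.

How it is judged (in metres and radians):
On the way, in this order (a step that is already met when the one before it is completed fails the run):
1. the bail stands upright (within about 14 degrees) while the pail stands level on the counter, less than 30 mm from where it was (value of joint bail between 1.42 and 1.92 rad and height (world z) of pail below 0.004 m and angle between pail's own z axis and vertical below 0.1 rad and distance of pail from where it was at the start of the episode below 0.03 m), for 0.2 s.
2. the wire rests on the hooks' front rails, ahead of the keepers, the pail clear of the counter (contact force between pail and stand above 0.3 N and height (world z) of pail above 0.015 m and x of bail_grip in the frame of stand between -0.08 and -0.03 m and z of bail_grip in the frame of stand below 0.22 m), for 0.1 s.
At the end, for the whole second after the job is handed in: The pail hangs from the stand by its bail in both notches: the roll's centre within 6 mm of the notches fore and aft and 12 mm sideways, under the keepers (176 to 209 mm high), the stand bearing it, the pail at least 15 mm off the counter, within 0.2 rad of level, slower than 30 mm/s, and released (x of bail_grip in the frame of stand between -0.006 and 0.006 m and y of bail_grip in the frame of stand between -0.012 and 0.012 m and z of bail_grip in the frame of stand between 0.176 and 0.209 m and contact force between pail and stand above 1.5 N and height (world z) of pail above 0.015 m and angle between pail's own z axis and vertical below 0.2 rad and linear speed of pail below 0.03 m/s and contact force between pail and the fingers below 0.05 N); the robot touches nothing.
It fails at once if the pail or its bail is pressed, knocked or dropped on the stand with more than 12 N (contact force between pail and stand above 12 N).
It fails at once if the gripper pushes the stand with more than 25 N (contact force between the arm and stand above 25 N).
It fails at once if the pail is tipped by more than 0.6 rad (angle between pail's own z axis and vertical above 0.6 rad).
It fails at once if another thing on the counter is pushed more than 20 mm or tipped (distance of any of tumbler, snack_cup, bottle, plate, ramekin, jar from where it was at the start of the episode above 0.02 m or angle between any of tumbler, snack_cup, bottle, plate, ramekin, jar's own z axis and vertical above 0.4 rad).
It also fails if it takes over 72 s, if anything falls off the work surface, if the arm or the gripper's body presses on something with over 40 N, if the wrist force passes 120 N, or if a joint passes its speed limit or range.

### The arm

A 6-joint arm with a two-finger parallel gripper is mounted at the origin on the work surface. World frame = base frame: x ahead of the robot, y to its left, z up, the work surface at z = 0. Lengths are in m, angles in degrees, forces in N, time in s.
With the tool pointing down it reaches from about 0.3 to 0.75 m from the base axis. Payload 8.5 kg.
Tool frame: the origin (TCP) lies midway between the tips of the shut fingers; the grasp point (between the pads) lies tcp_to_grasp behind it (tcp_to_grasp is the distance from the TCP to the grasp point, in m); z points along the fingers, y is the direction in which the jaws open and shut (so a half turn about z gives the same grasp; the last joint's range is limited). The gripper opens to 88 mm and grips with 3 to 60 N. Pads are 18 mm wide; open, the fingers measure 123 mm over their backs; the gripper's body (75 mm by 187 mm) begins 45 mm behind the grasp point.
Start: joints at [62.836, 21.807, 74.336, -0, 83.858, -12.336], TCP at [0.141, 0.532, 0.239] pointing down, gripper open.
Joint ranges: [-178.18, 178.18], [-50.72, 133.34], [12.68, 142.11], [-81.47, 261.47], [9.98, 163.14], [-165.26, 165.26]. Speed limits (degrees/s): [136.94, 136.94, 180, 180, 180, 180].

### API

Orientations are given as [roll, pitch, yaw] about the fixed x, y, z axes, in that order (R = Rz(yaw) Ry(pitch) Rx(roll)).
In Python, from plant import * gives the robot as it stands. The module is installed in compiled form; this text tells all that it offers. Calls block until the motion is done:
- movep(position, orientation): joint-space move of the TCP to a pose.
- servo_line(position, ori=None, v=0.15, guard=None): straight line of the TCP; ori=None keeps the orientation; v is the mean speed in m/s. With guard (N) it stops when the force on the tool has changed by that much, and returns True; else False.
- move_j(angles): joint-space move.
- move_gripper(opening, grip_force=None): opening from 0.0 (shut) to 1.0 (fully open); grip_force is the grip in N (None keeps the last); returns when the fingers have stopped.
- sleep(seconds).
- solve_ik(position, orientation): joint angles nearest the present ones, or None.
- get_state(): the state.
- grab_frame(name): name is "side" or "top"; returns (picture, depth): 420x560x3 uint8, red, green, blue; 420x560 float32, m along the optical axis (not along the pixel's ray), 0 where there is no reading.
- get_calibration(name): a dict with "K" (3x3 intrinsics, pixels), "rvec" (rotation vector, rad) and "tvec" (3), from world to camera coordinates, as OpenCV has them. Camera axes: x right, y down, z forward; pixel columns grow to the right and rows downward; lengths in m; the calibration is good to about 2 mm. A picture is of the moment at which its call begins. get_calibration takes no time and is no camera call.
A pose or a line that the arm cannot do raises IKError and nothing moves.
- close_job(): hands the job in, once; it reports no verdict.
The state is a dict: "t": time; "joint_pos": joint angles; "joint_velocities": joint speeds; "effort": joint torques, N m; "eef_pos": TCP position; "orientation": TCP orientation; "ft_force": force on the tool from outside, world axes, zero at the start; "wrist_torque": the same for the moment, N m; "grip_width": opening from 0.0 (shut) to 1.0 (fully open).
Only numpy, scipy, OpenCV 4.12 (cv2) and the standard library are available. Lean on these libraries where they do the work, as an engineer would, in place of code of your own. Each camera call takes 0.05 s, during which the arm holds its last target.

## Working session

There is one attempt and no reset: what is moved stays moved. The work goes in short steps, each a Python script; the robot and the scene stay as the last script left them, time stands still between calls to the robot, and variables do not carry over. Pictures are saved under pics/ and viewed, and the job is handed in when it is done.

```bash
ls; mkdir -p pics
python3 - <<'E'
from plant import *
import cv2,numpy as np
for n in("side","top"):
    p,d=grab_frame(n); cv2.imwrite(f"pics/{n}0.png",p[:,:,::-1]); np.savez(f"pics/{n}0.npz",p=p,d=d)
    c=get_calibration(n); R=cv2.Rodrigues(c["rvec"])[0]; print(n,c["K"].tolist(),(-R.T@np.array(c["tvec"]).ravel()),R.round(3).tolist(),(d==0).mean())
s=get_state();print(s)
try: print(tcp_to_grasp)
except Exception as e: print(e)
E
```

```text
pics
side [[470.2667887317197, 0.0, 280.31571282718113], [0.0, 470.2667887317197, 203.18194745780693], [0.0, 0.0, 1.0]] [-0.02272042 -0.58303105  0.96001357] [[0.796, -0.605, 0.015], [-0.423, -0.574, -0.702], [0.433, 0.552, -0.712]] 0.003954081632653061
top [[515.4721845547855, 0.0, 282.0777665998751], [0.0, 515.4721845547855, 206.54837340355988], [0.0, 0.0, 1.0]] [0.27158917 0.02969068 1.23228975] [[0.009, -1.0, -0.007], [-0.986, -0.008, -0.169], [0.169, 0.009, -0.986]] 0.003941326530612245
{'t': 0.1, 'joint_pos': array([ 6.28356234e+01,  2.18371873e+01,  7.43756485e+01, -7.19556716e-04,
        8.38573066e+01, -1.23349211e+01]), 'joint_velocities': array([ 0.02583646,  0.00960053, -0.01977515,  0.08241928, -0.04609689,
        0.07964554]), 'effort': array([ 4.97908230e-03, -4.38650107e+01, -2.24912667e+01,  7.15180859e-02,
        3.41925037e-02, -9.68089148e-05]), 'eef_pos': array([0.14066041, 0.53147571, 0.238227  ]), 'orientation': array([-1.79931324e+02, -1.42854063e-02,  1.65170613e+02]), 'ft_force': array([-0.68182109, -0.507724  , -0.19748604]), 'wrist_torque': array([-0.00778617,  0.046551  , -0.0243498 ]), 'grip_width': 1.0027088072317116}
0.0187
```

View pics/side0.png

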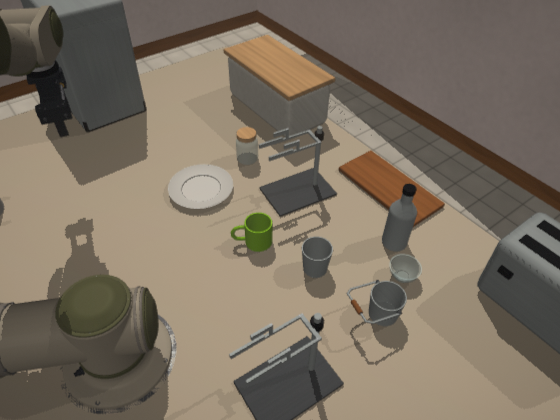

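View pics/top0.png

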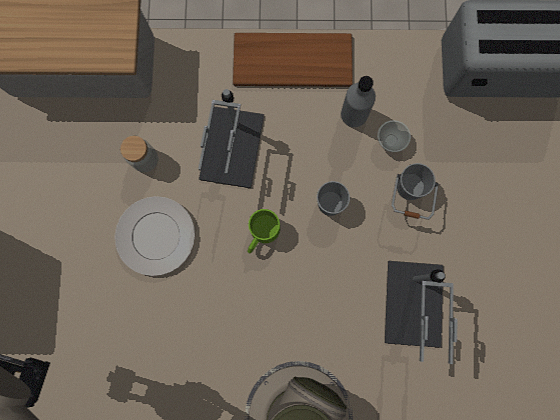

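```bash
cat > h.py <<'E'
import cv2,numpy as np
from plant import *
CAL={}
for n in("side","top"):
    c=get_calibration(n);R=cv2.Rodrigues(np.array(c["rvec"],float))[0];CAL[n]=(np.array(c["K"]),R,np.array(c["tvec"]).ravel())
def cloud(n,d):
    K,R,t=CAL[n];v,u=np.mgrid[0:d.shape[0],0:d.shape[1]]
    X=np.stack([(u-K[0,2])/K[0,0]*d,(v-K[1,2])/K[1,1]*d,d],-1)-t
    return X@R
def ray(n,u,v):
    K,R,t=CAL[n];r=np.array([(u-K[0,2])/K[0,0],(v-K[1,2])/K[1,1],1.])@R
    return -R.T@t,r
def onz(n,u,v,z):
    o,r=ray(n,u,v);return o+r*(z-o[2])/r[2]
def proj(n,P):
    K,R,t=CAL[n];q=K@(R@np.asarray(P,float)+t);return q[:2]/q[2]
def snap(tag,boxes=()):
    out={}
    for n in("side","top"):
        p,d=grab_frame(n);np.savez(f"pics/{n}{tag}.npz",p=p,d=d);cv2.imwrite(f"pics/{n}{tag}.png",p[:,:,::-1])
E
python3 - <<'E'
from h import *
def crop(n,b,name,s):
    p=np.load(f"pics/{n}0.npz")["p"][b[1]:b[3],b[0]:b[2],::-1];p=cv2.convertScaleAbs(p,alpha=1.5,beta=10);return cv2.resize(p,None,fx=s,fy=s,interpolation=cv2.INTER_CUBIC)
a=crop("top",(370,150,465,240),0,4);b=crop("top",(185,80,285,195),0,4)
c=crop("side",(335,270,425,335),0,4);d=crop("side",(250,115,345,220),0,4)
def pad(*ims):
    h=max(i.shape[0] for i in ims);return np.hstack([cv2.copyMakeBorder(i,0,h-i.shape[0],0,0,0) for i in ims])
cv2.imwrite("pics/cA.png",pad(a,b));cv2.imwrite("pics/cB.png",pad(c,d))
E
```

```text
(no output)
```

View pics/cA.png

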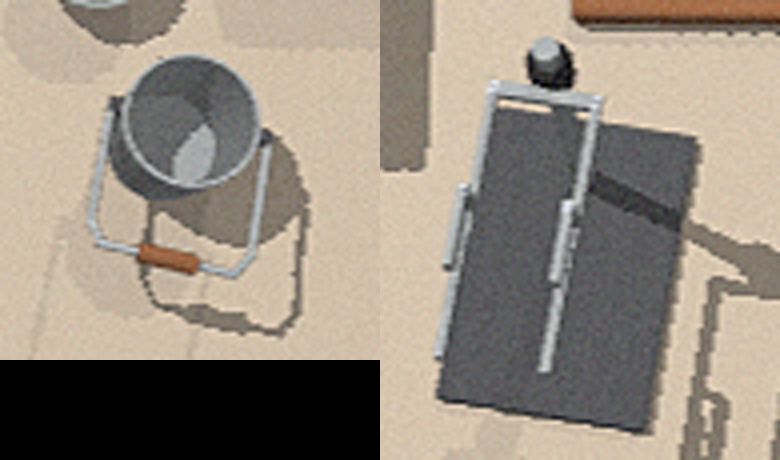

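View pics/cB.png

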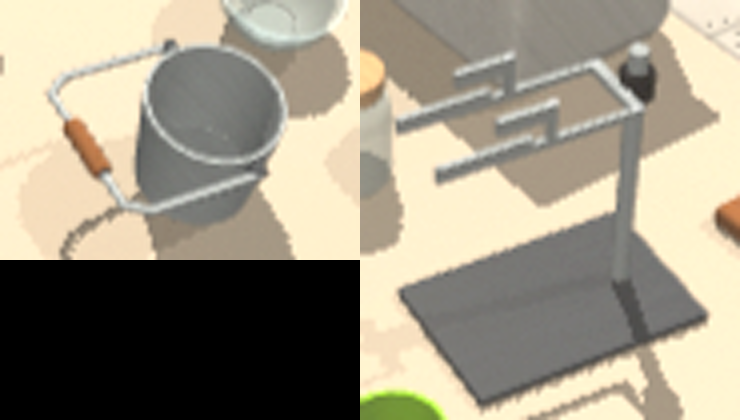

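Stand candidates in the top view: (231,140), at +y (left), and (418,305), at −y (right). "Farthest left" means the one at (231,140). Of the cups, only the one at (417,182) has a wire bail with a brown roll, at (412,215). The crops confirm both.

Run:
```python
from h import *
for n in("top","side"):
    z=np.load(f"pics/{n}0.npz");p=z["p"].astype(int);C=cloud(n,z["d"]);
    hsv=cv2.cvtColor(z["p"],cv2.COLOR_RGB2HSV)
    # roll
    box=(385,200,440,225) if n=="top" else (345,290,370,320)
    m=np.zeros(p.shape[:2],bool);m[box[1]:box[3],box[0]:box[2]]=1
    r=m&(p[...,0]-p[...,2]>50)&(hsv[...,1]>130)
    v,u=np.nonzero(r);q=C[r];print(n,"roll px",u.mean(),v.mean(),len(u),"cloud med",np.median(q,0),"onz", onz(n,u.mean(),v.mean(),0.06))
    uv=np.stack([u,v],1).astype(float);_,_,V=np.linalg.svd(uv-uv.mean(0));a=uv.mean(0)+8*V[0];b=uv.mean(0)-8*V[0];dd=onz(n,*a,.06)-onz(n,*b,.06);print(" axis deg",np.degrees(np.arctan2(dd[1],dd[0])))
    # pail rim by cloud
    w=(np.abs(C[...,2]-.075)<.006)&(np.abs(C[...,0]-.47)<.5)
    rb=(395,160,440,202) if n=="top" else (365,280,410,325)
    m[:]=0;m[rb[1]:rb[3],rb[0]:rb[2]]=1;w&=m
    q=C[w];A=np.c_[2*q[:,:2],np.ones(len(q))];s=np.linalg.lstsq(A,(q[:,:2]**2).sum(1),rcond=None)[0];print(" rim",len(q),s[:2],np.sqrt(s[2]+s[:2]@s[:2]),q[:,2].max())
    # base
    bb=(195,100,275,195) if n=="top" else (255,165,340,215)
    m[:]=0;m[bb[1]:bb[3],bb[0]:bb[2]]=1
    w=m&(p.sum(2)<260)&(np.abs(C[...,2]-.008)<.006)
    w=cv2.morphologyEx(w.astype(np.uint8),cv2.MORPH_CLOSE,np.ones((9,9)))
    pts=np.array([onz(n,uu,vv,.008)[:2] for vv,uu in zip(*np.nonzero(w))],np.float32)
    rect=cv2.minAreaRect(pts*1000);print(" base",rect);print(cv2.boxPoints(rect).round(1).tolist())
    # high points
    bb=(195,85,250,180) if n=="top" else (255,120,330,165)
    m[:]=0;m[bb[1]:bb[3],bb[0]:bb[2]]=1
    w=m&(C[...,2]>.14)&(C[...,2]<.24);q=C[w];print(" hi",len(q),np.histogram(q[:,2],np.arange(.14,.245,.005)))
    np.save(f"pics/hi_{n}.npy",q)
    # bystanders: rough
```

```text
top roll px 411.8 213.62222222222223 45 cloud med [ 0.45343888 -0.25172585  0.08809508] onz [ 0.45834489 -0.25826418  0.06      ]
 axis deg -105.53321604385519
 rim 284 [ 0.52922976 -0.26945344] 0.042343669258680126 0.08090233472975605
 base ((627.8074951171875, 166.44517517089844), (223.9188232421875, 206.27513122558594), 80.88085174560547)
[[508.20001220703125, 72.19999694824219], [711.9000244140625, 39.599998474121094], [747.4000244140625, 260.6000061035156], [543.7000122070312, 293.29998779296875]]
 hi 797 (array([  3,   1,   0,   0,   0,   0,   0,   3,  25, 172, 222, 157,  14,
        24,  50, 111,  15,   0,   0,   0]), array([0.14 , 0.145, 0.15 , 0.155, 0.16 , 0.165, 0.17 , 0.175, 0.18 ,
       0.185, 0.19 , 0.195, 0.2  , 0.205, 0.21 , 0.215, 0.22 , 0.225,
       0.23 , 0.235, 0.24 ]))
side roll px 356.1607142857143 306.05357142857144 56 cloud med [ 0.45218814 -0.25013894  0.08599562] onz [ 0.46620431 -0.24015597  0.06      ]
 axis deg -102.22081705385493
 rim 329 [ 0.51797723 -0.26926005] 0.0461237589337516 0.08097646460035413
 base ((660.1317138671875, 159.48263549804688), (133.83233642578125, 255.62538146972656), 81.29269409179688)
[[523.7000122070312, 112.69999694824219], [776.2999877929688, 74.0], [796.5999755859375, 206.3000030517578], [543.9000244140625, 245.0]]
 hi 775 (array([  7,   8,   7,   1,   1,   0,   0,   5,  86, 232, 147,  78,  20,
        56,  70,  54,   3,   0,   0,   0]), array([0.14 , 0.145, 0.15 , 0.155, 0.16 , 0.165, 0.17 , 0.175, 0.18 ,
       0.185, 0.19 , 0.195, 0.2  , 0.205, 0.21 , 0.215, 0.22 , 0.225,
       0.23 , 0.235, 0.24 ]))
```

Run:
```python
from h import *
def tri(a,b):
    o1,r1=ray("top",*a);o2,r2=ray("side",*b);r1/=np.linalg.norm(r1);r2/=np.linalg.norm(r2)
    A=np.c_[r1,-r2];s=np.linalg.lstsq(A,o2-o1,rcond=None)[0];p=o1+s[0]*r1;q=o2+s[1]*r2;return (p+q)/2,np.linalg.norm(p-q)
print("roll",tri((411.8,213.6),(356.16,306.05)))
# rim ellipses / pin lugs
tc=lambda x,y:(370+x/4-.375,150+y/4-.375); ts=lambda x,y:(185+(x-380)/4-.375,80+y/4-.375)
sc=lambda x,y:(335+x/4-.375,270+y/4-.375); ss=lambda x,y:(250+(x-360)/4-.375,115+y/4-.375)
print("lugL",tri(tc(114,103),sc(170,47)));print("lugR",tri(tc(266,136),sc(258,172)))
print("corner1",tri(tc(97,240),sc(54,92)),"corner2",tri(tc(234,272),sc(126,206)))
for k,(x,y) in dict(TR=(695,135),BR=(648,432),BL=(438,398)).items(): print("top",k,onz("top",*ts(x,y),.008))
for k,(x,y) in dict(BL=(400,293),BR=(484,402),TR=(706,317),TL=(618,214)).items(): print("side",k,onz("side",*ss(x,y),.008))
print("railtipL",tri(ts(439,357),ss(398,126)));print("railtipR",tri(ts(545,368),ss(438,175)))
print("keeperfrontL",tri(ts(449,266),ss(457,77)),"R",tri(ts(555,278),ss(498,124)))
print("barL",tri(ts(493,88),ss(600,66)),"barR",tri(ts(598,101),ss(637,107)))
for n in("top","side"):
    q=np.load(f"pics/hi_{n}.npy");h=np.histogram(q[:,0],np.arange(.5,.74,.01))
    for i in range(len(h[0])):
        s=q[(q[:,0]>=h[1][i])&(q[:,0]<h[1][i+1])]
        if len(s)>5: print(n,h[1][i].round(2),len(s),np.percentile(s[:,2],[5,25,50,75,95]).round(3),np.percentile(s[:,1],[5,50,95]).round(3))
```

```text
roll (array([ 0.45295316, -0.25091251,  0.08680408]), np.float64(0.00270977778898278))
lugL (array([ 0.54461882, -0.22631777,  0.07183651]), np.float64(0.0018758766985035005))
lugR (array([ 0.52550158, -0.31276031,  0.07069339]), np.float64(0.003287610192763887))
corner1 (array([ 0.46375561, -0.21282914,  0.08196227]), np.float64(0.0002247183125910463)) corner2 (array([ 0.4453491 , -0.28854223,  0.08341806]), np.float64(0.0010478594877873356))
top TR [0.71612302 0.08911706 0.008     ]
top BR [0.52734141 0.11473149 0.008     ]
top BL [0.54747975 0.24302199 0.008     ]
side BL [0.5454145  0.24079588 0.008     ]
side BR [0.52870915 0.11713284 0.008     ]
side TR [0.70965969 0.08861245 0.008     ]
side TL [0.73121721 0.21330452 0.008     ]
railtipL (array([0.52756369, 0.21177675, 0.19058199]), np.float64(0.0013034901979579086))
railtipR (array([0.52126543, 0.15717258, 0.18952165]), np.float64(0.003743440998381229))
keeperfrontL (array([0.56912964, 0.20379366, 0.21649517]), np.float64(0.0009157408197811869)) R (array([0.56252638, 0.14999568, 0.21571796]), np.float64(0.0028538710737640847)
[... 1920 characters left out ...]
[0.185 0.19  0.207 0.214 0.219] [0.141 0.147 0.203]
side 0.6 53 [0.185 0.19  0.199 0.21  0.217] [0.141 0.197 0.203]
side 0.61 29 [0.182 0.185 0.188 0.191 0.21 ] [0.14  0.194 0.201]
side 0.62 23 [0.184 0.185 0.188 0.189 0.19 ] [0.137 0.143 0.199]
side 0.63 21 [0.183 0.186 0.188 0.188 0.19 ] [0.136 0.191 0.197]
side 0.64 19 [0.183 0.186 0.187 0.189 0.191] [0.134 0.139 0.196]
side 0.65 21 [0.182 0.185 0.187 0.19  0.19 ] [0.133 0.187 0.196]
side 0.66 44 [0.184 0.186 0.188 0.189 0.191] [0.133 0.152 0.192]
side 0.67 61 [0.183 0.187 0.189 0.192 0.197] [0.139 0.16  0.19 ]
side 0.68 80 [0.144 0.178 0.196 0.205 0.213] [0.146 0.155 0.164]
side 0.69 18 [0.149 0.183 0.194 0.205 0.213] [0.147 0.155 0.162]
```

Run:
```python
from h import *
for k,(u,v,z) in dict(tumbler=(333,197,.08),cup=(264,223,.075),cupear=(250,248,.05),bottle=(365,84,.2),ramekin=(395,134,.042),jar=(134,148,.1),plate=(156,236,.018),roll=(411.8,213.6,.087)).items(): print(k,onz("top",u,v,z).round(3))
# pail rim from contour of dark interior/rim in top image
P=np.array([.5345,-.2693,.075])
p=np.load("pics/top0.npz")["p"][:,:,::-1].copy()
th=np.linspace(0,2*np.pi,60)
for z,r in((.075,.04),(0,.034)):
    for a in th:
        q=proj("top",[P[0]+r*np.cos(a),P[1]+r*np.sin(a),z]);cv2.circle(p,(int(round(q[0])),int(round(q[1]))),0,(0,0,255),-1)
o=np.array([.597,.1715]);y=np.radians(-8.2);ex=np.array([np.cos(y),np.sin(y)]);ey=np.array([-ex[1],ex[0]])
for s in(-.028,.028):
    for x in(-.075,-.032,0,.012,.072):
        q=proj("top",[*(o+x*ex+s*ey),.195]);cv2.circle(p,(int(round(q[0])),int(round(q[1]))),0,(0,0,255),-1)
for x,s in((-.06,.065),(-.06,-.065),(.13,.065),(.13,-.065)):
    q=proj("top",[*(o+x*ex+s*ey),.008]);cv2.circle(p,(int(round(q[0])),int(round(q[1]))),0,(255,0,255),-1)
a=cv2.resize(p[150:240,370:465],None,fx=4,fy=4,interpolation=0);b=cv2.resize(p[80:195,185:285],None,fx=4,fy=4,interpolation=0)
a=cv2.copyMakeBorder(a,0,b.shape[0]-a.shape[0],0,0,0);cv2.imwrite("pics/ov.png",cv2.convertScaleAbs(np.hstack([a,b]),alpha=1.5))
```

```text
tumbler [ 0.492 -0.076  0.08 ]
cup [0.432 0.08  0.075]
cupear [0.377 0.113 0.05 ]
bottle [ 0.713 -0.134  0.2  ]
ramekin [ 0.654 -0.229  0.042]
jar [0.598 0.378 0.1  ]
plate [0.406 0.339 0.018]
roll [ 0.454 -0.252  0.087]
```

View pics/ov.png

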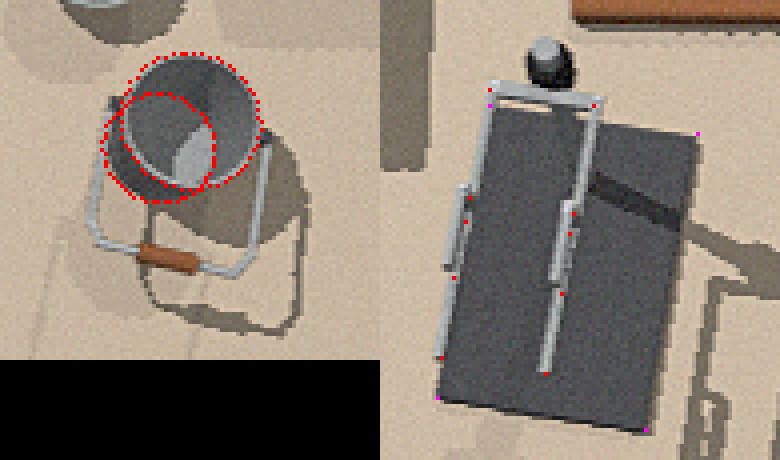

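```bash
cat >> h.py <<'E'
G=tcp_to_grasp
SO=np.array([.597,.1715]);SY=-8.2;PY=-12.6;PP=np.array([.534,-.2695])
def ex(y): a=np.radians(y);return np.array([np.cos(a),np.sin(a)])
def ori(yaw): return [180,0,yaw+90]   # jaw axis along yaw
def tcp(g): return [float(g[0]),float(g[1]),float(g[2]-G)]
def st(msg=""):
    s=get_state();print(msg,"t%.1f"%s["t"],s["eef_pos"].round(4),s["ft_force"].round(2),"w%.3f"%s["grip_width"]);return s
E
python3 - <<'E'
from h import *
r=np.array([.453,-.2515,.087])
servo_line([.141,.532,.33],v=.2)
st("up")
movep(tcp(r+[0,0,.15]),ori(PY)); s=st("over");print(s["joint_pos"].round(1),s["orientation"])
move_gripper(.36)
servo_line(tcp(r+[0,0,.05]),v=.12)
st("pre");snap("1")
E
python3 - <<'E'
import cv2,numpy as np
a=cv2.imread("pics/side1.png")[230:350,300:440];b=cv2.imread("pics/top1.png")[130:250,350:490]
cv2.imwrite("pics/c1.png",np.hstack([cv2.resize(i,None,fx=2.8,fy=2.8) for i in(a,b)]))
E
```

```text
up t0.7 [0.1409 0.5317 0.3288] [0.29 0.31 0.17] w1.000
over t3.7 [ 0.4533 -0.251   0.2184] [-0.38  0.77 -0.14] w0.999
[-42.1  19.6  81.4   0.   79.  -29.5] [1.79991951e+02 1.58290731e-03 7.74618293e+01]
pre t5.6 [ 0.4533 -0.2517  0.1189] [ 0.02 -0.11  0.27] w0.364
```

View pics/c1.png

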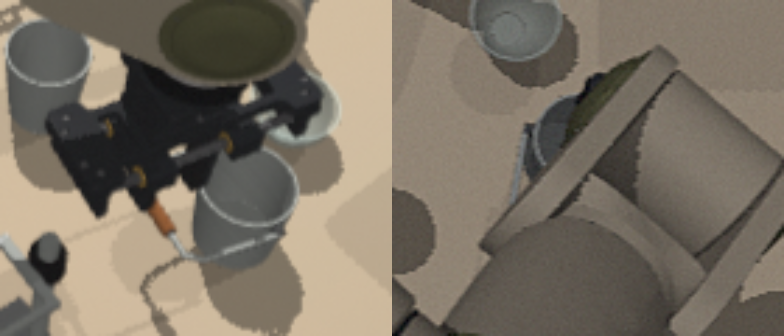

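```bash
python3 - <<'E'
from h import *
r=np.array([.453,-.2515,.086])
print(servo_line(tcp(r),v=.06,guard=3));st("down")
print(move_gripper(0.0,8));s=st("closed");print(s["grip_width"]*88)
snap("2")
E
python3 - <<'E'
import cv2,numpy as np
a=cv2.imread("pics/side2.png")[230:350,300:440];b=cv2.imread("pics/top2.png")[130:250,350:490]
cv2.imwrite("pics/c2.png",np.hstack([cv2.resize(i,None,fx=2.8,fy=2.8) for i in(a,b)]))
E
```

```text
False
down t6.7 [ 0.4532 -0.2516  0.0676] [-0.24  0.1  -0.45] w0.358
False
closed t7.1 [ 0.4533 -0.2516  0.0675] [ 1.49 -0.7  -0.53] w0.129
11.39145767603798
```

View pics/c2.png

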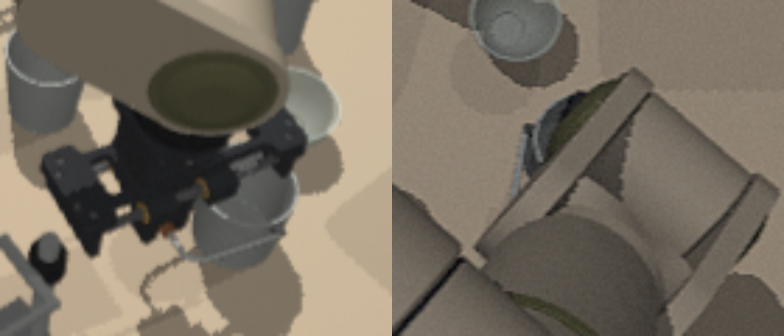

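```bash
python3 - <<'E'
from h import *
e=ex(PY);p0=np.array([.4532,-.2516,.0863]);R=.085;ph0=.22
g=lambda ph:np.array([*(PP-R*np.cos(ph)*e),.068+R*np.sin(ph)])
off=p0-g(ph0);print(off)
for i,ph in enumerate(np.linspace(ph0,np.pi/2,13)[1:]):
    hit=servo_line(tcp(g(ph)+off),v=.05,guard=4);s=st("%.2f %s"%(ph,hit))
    if hit: break
snap("3")
E
python3 - <<'E'
import cv2,numpy as np
a=cv2.imread("pics/side3.png")[230:350,300:440];b=cv2.imread("pics/top3.png")[130:250,350:490]
cv2.imwrite("pics/c3.png",np.hstack([cv2.resize(i,None,fx=2.8,fy=2.8) for i in(a,b)]))
E
```

```text
[ 0.00015355 -0.00019526 -0.00024952]
0.33 False t7.6 [ 0.4555 -0.2521  0.0771] [-1.88 -0.39  0.43] w0.133
0.45 False t7.9 [ 0.4593 -0.253   0.086 ] [-2.8   1.16  1.26] w0.134
0.56 False t8.3 [ 0.4639 -0.254   0.0943] [-2.38  0.54  1.41] w0.133
0.67 False t8.6 [ 0.4693 -0.2552  0.1021] [-2.98  0.63  1.81] w0.131
0.78 False t9.0 [ 0.4756 -0.2567  0.1093] [-2.7  -0.26  2.07] w0.130
0.90 False t9.3 [ 0.4825 -0.2582  0.1156] [-2.71  0.65  1.96] w0.133
1.01 False t9.6 [ 0.4901 -0.2599  0.1211] [-1.65  0.95  1.93] w0.127
1.12 False t10.0 [ 0.4983 -0.2617  0.1257] [-2.14  0.09  2.55] w0.134
1.23 False t10.3 [ 0.507  -0.2637  0.1295] [-2.15  0.73  3.17] w0.129
1.35 False t10.7 [ 0.5159 -0.2656  0.1319] [-2.08  0.16  3.38] w0.130
1.46 False t11.0 [ 0.5251 -0.2676  0.1334] [-1.86  0.3   1.63] w0.132
1.57 False t11.3 [ 0.5344 -0.2697  0.1339] [-0.8   0.08  0.99] w0.128
```

View pics/c3.png

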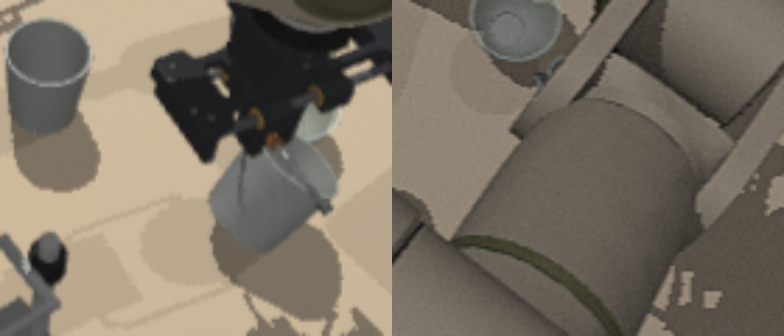

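The pail has been tipped towards +x: the rim leans up and to the right, around (290,150) in the left crop. I'll measure the tilt before moving back.

Run:
```python
import cv2
a=cv2.imread("pics/side3.png")[265:335,360:430];cv2.imwrite("pics/c3b.png",cv2.resize(cv2.convertScaleAbs(a,alpha=1.6),None,fx=8,fy=8,interpolation=cv2.INTER_CUBIC))
```

```text
(no output)
```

View pics/c3b.png

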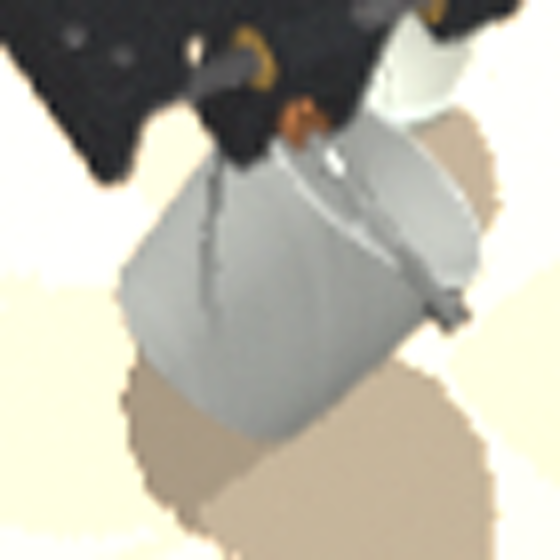

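The geometry explains it: the fixed pin–roll distance allows both an upright branch and a branch tipped about 0.5 rad at this roll position. Raising the roll slowly puts the wire in tension and pulls the pail back upright.

```bash
cat > v.py <<'E'
import sys,cv2,numpy as np
t=sys.argv[1];x0,y0,x1,y1=map(int,sys.argv[2].split(","));s=float(sys.argv[3])
a=cv2.imread(f"pics/side{t}.png")[y0:y1,x0:x1];cv2.imwrite(f"pics/v{t}.png",cv2.resize(cv2.convertScaleAbs(a,alpha=1.5),None,fx=s,fy=s,interpolation=cv2.INTER_CUBIC))
E
python3 - <<'E'
from h import *
move_gripper(0,20);st()
for z in(.1345,.1365,.138):
    servo_line([.5335,-.2695,z],v=.01);st(z)
snap("4")
E
python3 v.py 4 350,245,440,335 6
```

```text
t11.7 [ 0.534  -0.2696  0.1339] [-1.06 -0.23  0.26] w0.129
0.1345 t11.9 [ 0.5334 -0.2695  0.1344] [-1.12  0.03  0.06] w0.126
0.1365 t12.3 [ 0.5336 -0.2695  0.1367] [-1.32 -0.98  1.12] w0.128
0.138 t12.6 [ 0.5336 -0.2695  0.1382] [-0.86  0.3   1.39] w0.122
```

View pics/v4.png

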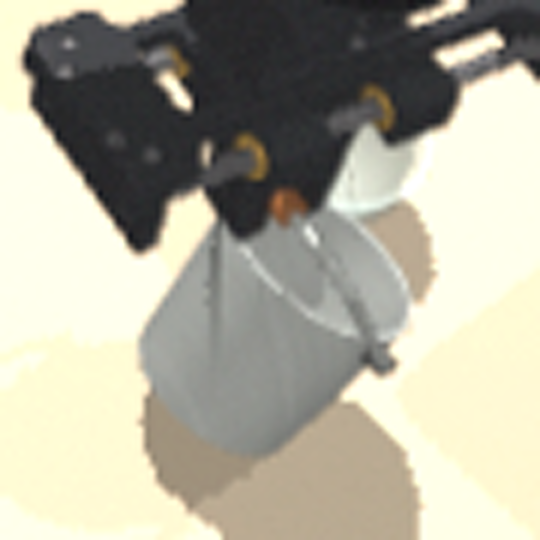

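```bash
python3 - <<'E'
from h import *
for z in(.140,.142,.144):
    servo_line([.5335,-.2695,z],v=.01);st(z)
snap("5")
E
python3 v.py 5 350,245,440,335 6
```

```text
0.14 t13.0 [ 0.5335 -0.2695  0.1401] [-1.79  0.31  1.12] w0.127
0.142 t13.4 [ 0.5336 -0.2696  0.1424] [-2.38  0.72  3.43] w0.123
0.144 t13.7 [ 0.5333 -0.2693  0.1434] [-0.01  0.   -4.09] w0.129
```

View pics/v5.png

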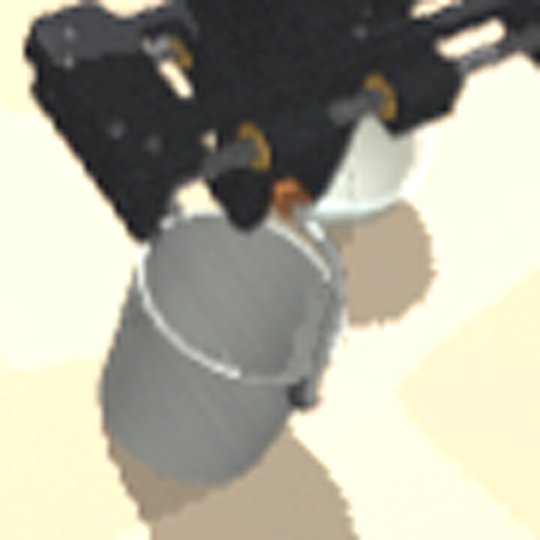

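```bash
python3 - <<'E'
from h import *
sleep(.6);st();snap("6")
z=np.load("pics/side6.npz");C=cloud("side",z["d"])
E
python3 v.py 6 350,245,440,335 6
```

```text
t14.4 [ 0.5335 -0.2695  0.144 ] [-0.05 -0.46 -3.53] w0.125
```

View pics/v6.png

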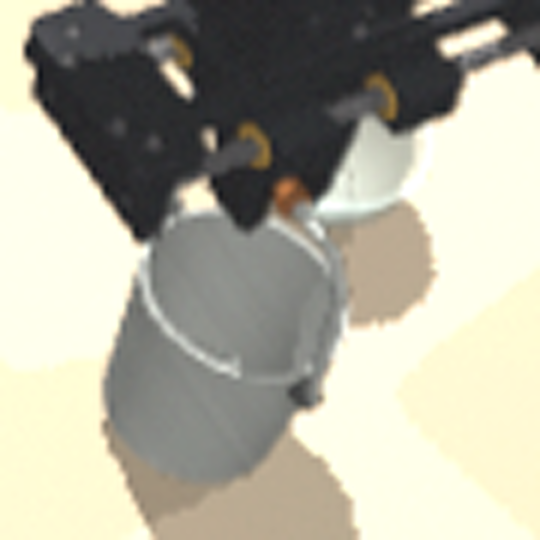

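Run:
```python
from h import *
z=np.load("pics/side6.npz");C=cloud("side",z["d"])
f=lambda x,y:(int(round(350+x/6-.4)),int(round(245+y/6-.4)))
for k,(x,y) in dict(lugR=(305,395),rimfront=(235,372),rimleft=(140,265),rimright=(335,290),rimR2=(190,345)).items():
    u,v=f(x,y);print(k,(u,v),np.median(C[v-1:v+2,u-1:u+2].reshape(-1,3),0).round(4),C[v,u].round(3))
# pail points: fit by height
m=np.zeros(z["d"].shape,bool);m[278:328,365:412]=1
q=C[m&(C[...,2]>.01)&(C[...,2]<.1)];print(q.min(0),q.max(0))
```

```text
lugR (400, 310) [ 0.5264 -0.3106  0.0772] [ 0.528 -0.31   0.075]
rimfront (389, 307) [ 0.5102 -0.2922  0.0799] [ 0.51  -0.293  0.081]
rimleft (373, 289) [ 0.5165 -0.2388  0.0824] [ 0.514 -0.24   0.083]
rimright (405, 293) [ 0.5689 -0.2861  0.0698] [ 0.573 -0.285  0.069]
rimR2 (381, 302) [ 0.5497 -0.2481  0.0076] [ 0.55  -0.247  0.007]
[ 0.49474453 -0.31633088  0.01008532] [ 0.65685043 -0.22506173  0.09828874]
```

```bash
python3 - <<'E'
from h import *
e=ex(PY);p=np.array([.5335,-.2695])
for k,z in enumerate((.1425,.141,.1395,.138,.1367,.1355)):
    q=p-e*.0015*(k+1)
    servo_line([*q,z],v=.012);s=st(z)
    if s["ft_force"][2]>-.3: break
snap("7")
E
python3 v.py 7 350,245,440,335 6
```

```text
0.1425 t14.8 [ 0.5319 -0.2691  0.1424] [ 0.18 -0.15 -4.66] w0.126
0.141 t15.2 [ 0.5305 -0.2688  0.141 ] [-0.22 -0.65 -2.59] w0.126
0.1395 t15.5 [ 0.529  -0.2685  0.1394] [-0.62 -0.21 -2.98] w0.128
0.138 t15.8 [ 0.5282 -0.2685  0.1391] [ 0.43 -0.11  6.16] w0.123
```

View pics/v7.png

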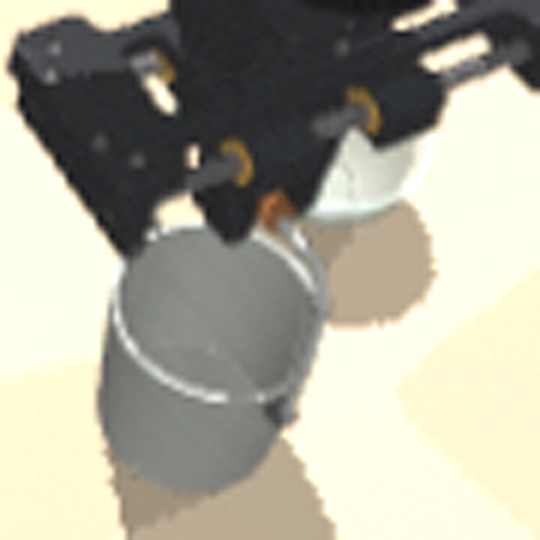

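```bash
python3 - <<'E'
from h import *
s=st();p=s["eef_pos"]
servo_line([.5282,-.2683,.1392],v=.01);s=st()
k=0
while s["ft_force"][2]>1.2 and k<4:
    p=s["eef_pos"];k+=1;servo_line([.5282,-.2683,.1392+.0005*k],v=.01);s=st(k)
sleep(.3);st()
snap("8")
E
python3 v.py 8 350,245,440,335 6
```

```text
t15.9 [ 0.5282 -0.2685  0.1391] [1.03 0.14 5.39] w0.126
 t16.2 [ 0.5281 -0.2684  0.1392] [-0.57 -0.49  1.12] w0.130
 t16.5 [ 0.5282 -0.2684  0.1392] [-0.1  -0.71  0.82] w0.125
```

View pics/v8.png

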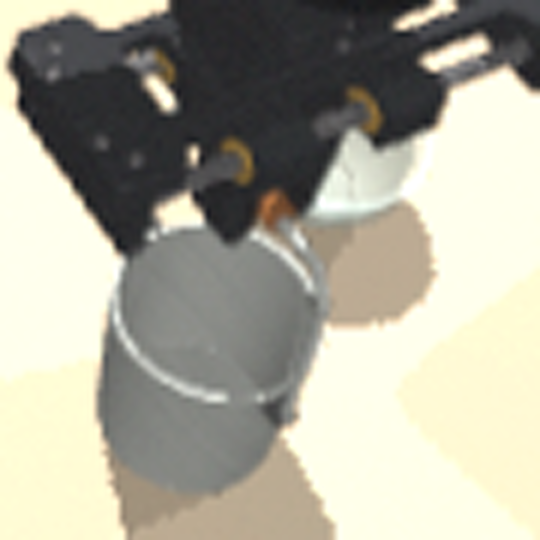

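Run:
```python
from h import *
P=[onz("side",350+(x+.5)/6-.5,245+(y+.5)/6-.5,.075)[:2] for x,y in((113,300),(140,350),(180,385),(235,402),(285,388),(318,340),(326,300),(290,250))]
P=np.array(P);A=np.c_[2*P,np.ones(len(P))];s=np.linalg.lstsq(A,(P**2).sum(1),rcond=None)[0];print(s[:2],np.sqrt(s[2]+s[:2]@s[:2]),np.hypot(*(P-s[:2]).T).round(4))
a=cv2.imread("pics/side8.png")
for c,col in((s[:2],(0,0,255)),):
  for z,r in((.075,.04),(0,.034)):
    for t in np.linspace(0,6.28,70):
        q=proj("side",[c[0]+r*np.cos(t),c[1]+r*np.sin(t),z]);a[int(round(q[1])),int(round(q[0]))]=col
  for sg in(-1,1):
    e=ex(PY);q=proj("side",[c[0]-sg*.046*e[1],c[1]+sg*.046*e[0],.068]);print(sg,(q-[350,245])*6)
cv2.imwrite("pics/v8o.png",cv2.resize(cv2.convertScaleAbs(a[245:335,350:440],alpha=1.4),None,fx=6,fy=6,interpolation=0))
z=np.load("pics/side8.npz");C=cloud("side",z["d"])
for x,y in((113,302),(180,384),(235,398),(285,386),(318,335),(323,300)):
    u=int(350+x/6);v=int(245+y/6);print(C[v-1:v+2,u-1:u+2,2].round(3).tolist())
```

```text
[ 0.53051319 -0.26639915] 0.03905446740928563 [0.0395 0.0376 0.0392 0.0407 0.0391 0.0367 0.0401 0.0395]
-1 [285.25237477 413.13921369]
1 [146.98077322 220.43370692]
[[0.001, 0.07, 0.075], [-0.0, 0.074, 0.073], [-0.002, 0.072, 0.075]]
[[0.006, 0.001, -0.0], [0.074, 0.072, 0.005], [0.075, 0.072, 0.076]]
[[0.002, 0.001, 0.003], [0.073, 0.071, 0.075], [0.073, 0.072, 0.074]]
[[0.025, 0.03, 0.034], [0.02, 0.076, 0.091], [0.077, 0.072, 0.087]]
[[0.129, 0.131, -0.003], [0.127, 0.13, -0.001], [0.125, 0.125, 0.002]]
[[0.075, 0.146, 0.145], [0.073, 0.144, 0.142], [0.073, 0.14, 0.142]]
```

View pics/v8o.png

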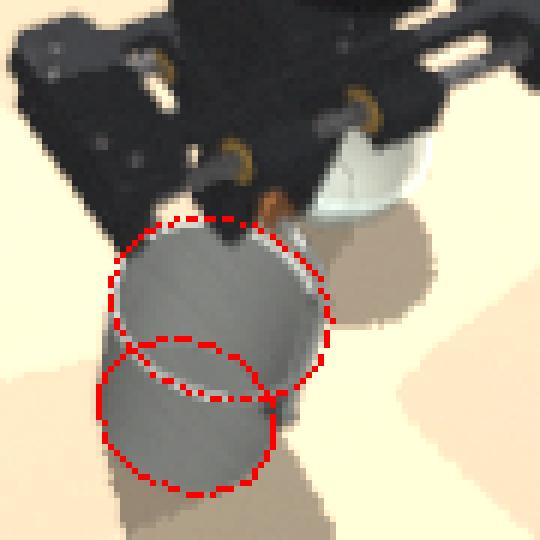

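```bash
python3 - <<'E'
from h import *
move_gripper(0,25)
servo_line([.529,-.2682,.145],v=.02);st("lift1")
servo_line([.529,-.2682,.268],v=.1);st("lift")
a=SO-.135*ex(SY)
servo_line([*a,.268],ori(SY),v=.13);st("carry")
sleep(.4)
servo_line([*a,.222-.0138],v=.06);sleep(.3);s=st("pre");print(s["orientation"]);snap("9")
E
python3 - <<'E'
import cv2,numpy as np
a=cv2.imread("pics/side9.png")[100:260,180:350];b=cv2.imread("pics/top9.png")[70:270,150:300]
b=cv2.resize(b,None,fx=3,fy=3);a=cv2.resize(a,None,fx=2.35,fy=2.35);
h=max(a.shape[0],b.shape[0]);cv2.imwrite("pics/c9.png",cv2.convertScaleAbs(np.hstack([cv2.copyMakeBorder(i,0,600-i.shape[0],0,0,0) for i in (a[:600],b[:600])])[:, :800],alpha=1.4))
E
```

```text
lift1 t17.3 [ 0.529  -0.2681  0.1448] [ 0.01  0.27 -3.93] w0.128
lift t18.6 [ 0.5289 -0.2681  0.2673] [ 0.25 -0.37 -4.23] w0.128
carry t22.4 [0.4634 0.1906 0.268 ] [-0.04  0.61 -4.25] w0.128
pre t24.2 [0.4634 0.1908 0.2083] [-0.07 -0.01 -4.13] w0.124
[ 1.79986328e+02 -7.17125366e-03  8.18004479e+01]
```

View pics/c9.png

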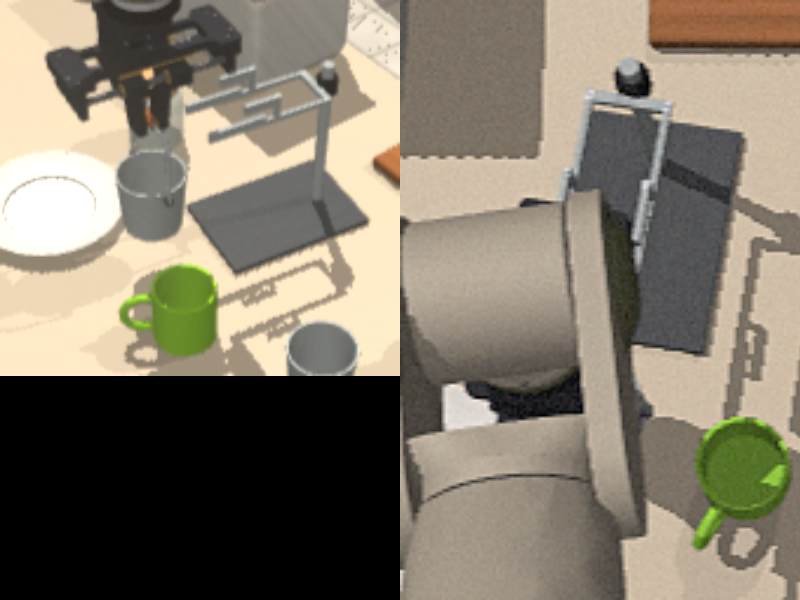

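```bash
cat >> h.py <<'E'
def fz(n=6):
    f=[]
    for _ in range(n):
        f.append(get_state()["ft_force"]);sleep(.015)
    return np.mean(f,0)
def sp(x,z,y=0.): e=ex(SY);a=SO+x*e+y*np.array([-e[1],e[0]]);return [float(a[0]),float(a[1]),float(z)]
E
python3 - <<'E'
from h import *
print(servo_line(sp(-.053,.2082),v=.06,guard=3));st("over rails");sleep(.4)
move_gripper(0,14)
f0=fz(10);print(f0.round(2))
z=.2082
hit=servo_line(sp(-.053,.196),v=.03,guard=2);st(hit)
snap("10")
E
python3 v.py 10 215,105,345,235 5
```

```text
False
over rails t25.8 [0.5443 0.1791 0.2083] [-0.42  0.41 -4.01] w0.124
[ 0.13  0.15 -4.05]
False t27.2 [0.5446 0.1791 0.1959] [-0.13  0.91 -3.35] w0.127
```

View pics/v10.png

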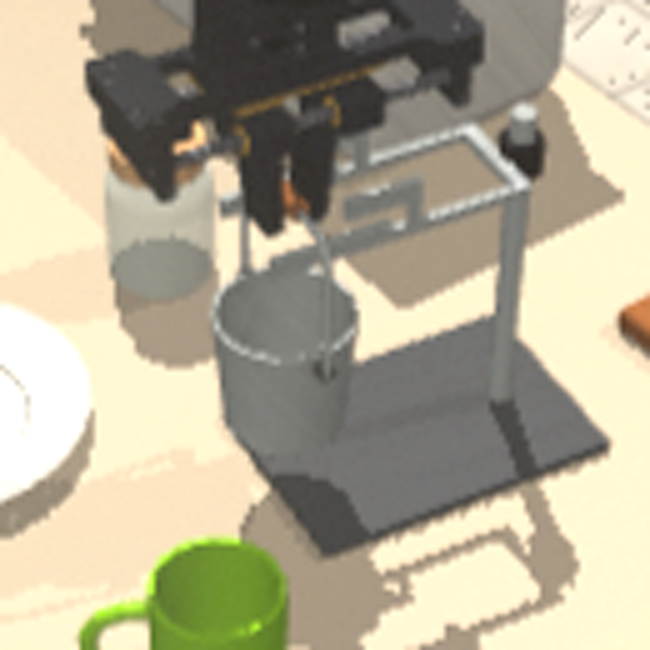

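```bash
python3 - <<'E'
from h import *
hit=servo_line(sp(-.053,.189),v=.02,guard=1.5);st(hit)
z=get_state()["eef_pos"][2]
for k in range(16):
    f=fz(5);print("%.4f"%z,f.round(2))
    if f[2]>-2.6: break
    z-=.0006
    servo_line(sp(-.053,z),v=.01,guard=2)
st();snap("11")
E
python3 v.py 11 215,105,345,235 5
```

```text
False t27.8 [0.5445 0.1791 0.1889] [-0.17 -0.05 -4.54] w0.129
0.1889 [-0.18 -0.11 -4.4 ]
0.1883 [ 0.15  0.01 -4.43]
0.1877 [ 0.13 -0.19 -4.03]
0.1871 [-0.4   0.09 -3.81]
0.1865 [ 0.3  -0.03 -3.56]
0.1859 [ 0.25 -0.17 -3.83]
0.1853 [ 0.2  -0.26 -3.97]
0.1847 [-0.05  0.28 -4.02]
0.1841 [-0.01  0.25 -3.17]
0.1835 [-1.08  0.05  2.54]
 t30.9 [0.5447 0.1791 0.184 ] [-0.46  0.38  2.14] w0.130
```

View pics/v11.png

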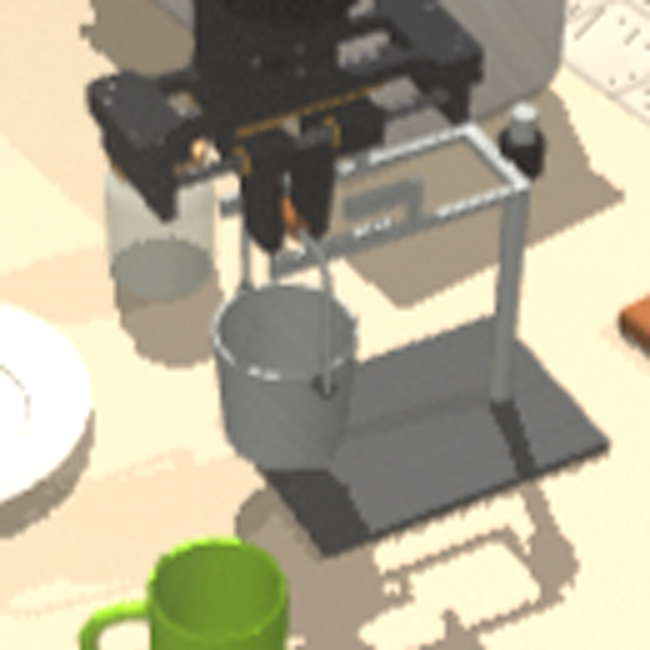

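Contact is at tcp z≈0.184, as predicted. I'll ease the load, confirm a light rest, then slide back just above the rails.

```bash
python3 - <<'E'
from h import *
z=.184
for k in range(4):
    servo_line(sp(-.053,z),v=.01);f=fz(8);print("%.4f"%z,f.round(2))
    if f[2]<-.5: break
    z+=.0003
sleep(.15)
z+=.0012
servo_line(sp(-.053,z),v=.01);print("slide z",z,fz(6).round(2))
hit=servo_line(sp(-.012,z),v=.03,guard=2.5);st(hit);print(fz(6).round(2));snap("12")
E
python3 v.py 12 215,105,345,235 5
```

```text
0.1840 [-0.13 -0.03  1.9 ]
0.1843 [ 0.47  0.19 -0.57]
slide z 0.1855 [-0.16  0.43 -4.03]
False t33.8 [0.585  0.1733 0.1855] [ 0.2   0.63 -3.78] w0.127
[-0.1  -0.01 -4.12]
```

View pics/v12.png

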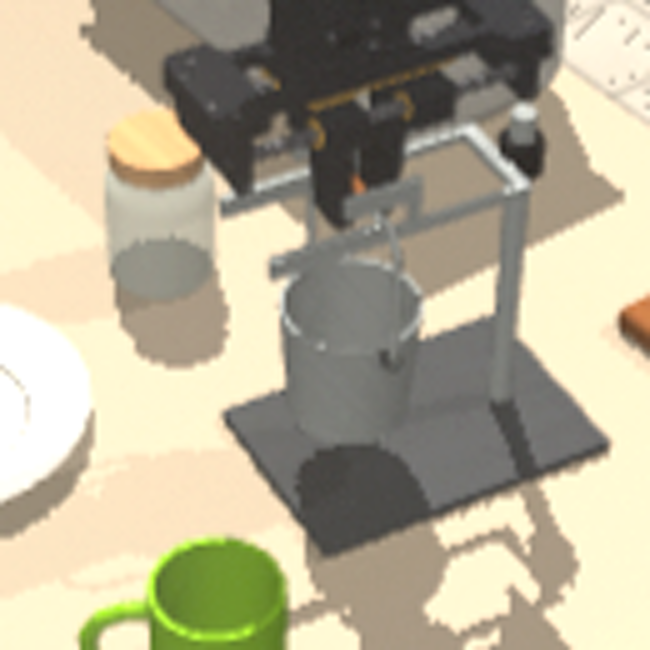

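The wire is under the keepers (bail at about (390,215)). Next, on to the stop.

Run:
```python
from h import *
e=ex(SY);z=.1855;x=-.012
hit=servo_line(sp(-.003,z),v=.02,guard=2.5);st(hit)
b=fz(6)[:2]@e
x=-.003
if hit: x=(get_state()["eef_pos"][:2]-SO)@e
for k in range(20):
    f=fz(5);fx=f[:2]@e;print("%.4f"%x,fx.round(2),f[2].round(2))
    if fx<-1.3: break
    x+=.0006;servo_line(sp(x,z),v=.01,guard=3)
print("stop x",x)
```

```text
False t34.5 [0.5941 0.1719 0.1855] [-0.45  0.07 -3.87] w0.131
-0.0030 0.21 -4.25
-0.0024 -0.12 -3.85
-0.0018 0.2 -3.64
-0.0012 0.16 -4.46
-0.0006 -0.1 -3.8
-0.0000 0.15 -4.0
0.0006 0.02 -3.87
0.0012 0.1 -3.45
0.0018 0.09 -4.17
0.0024 -0.04 -3.63
0.0030 -0.65 -4.21
0.0036 -3.53 -2.54
stop x 0.0035999999999999986
```

The stop is at x≈+3.3 mm, against 3.5 mm expected. I'll back off to the notch middle and lower.

```bash
python3 - <<'E'
from h import *
e=ex(SY);x=.0003
servo_line(sp(x,.1855),v=.01);sleep(.2);print(fz(6).round(2))
hit=servo_line(sp(x,.1800),v=.012,guard=2);st(hit)
z=get_state()["eef_pos"][2]
for k in range(12):
    f=fz(6);print("%.4f"%z,f.round(2))
    if f[2]>-2.2: break
    z-=.0005;servo_line(sp(x,z),v=.01,guard=2)
snap("13")
E
python3 v.py 13 215,105,345,235 5
```

```text
[ 0.03 -0.02 -4.15]
False t39.8 [0.5973 0.1715 0.18  ] [ 0.07 -0.81 -4.9 ] w0.130
0.1800 [ 0.17 -0.02 -4.04]
0.1795 [-0.01 -0.08 -4.22]
0.1790 [-0.11 -0.15 -4.33]
0.1785 [-0.12  0.04 -4.02]
0.1780 [-0.37  0.14 -2.11]
```

View pics/v13.png

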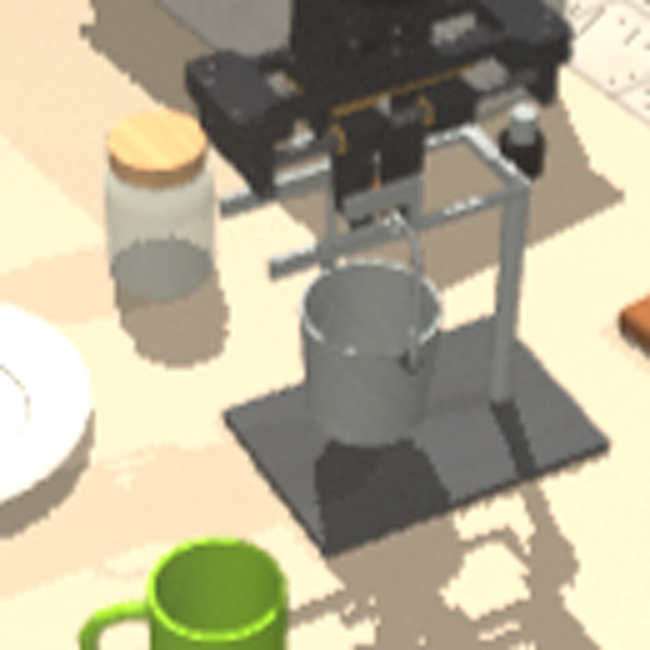

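```bash
python3 - <<'E'
from h import *
servo_line(sp(.0003,.1776),v=.01,guard=3);print(fz(6).round(2))
move_gripper(.30);s=st("open");print(fz(6).round(2))
snap("14")
hit=servo_line(sp(.0003,.22),v=.04,guard=2.5);st(hit)
if not hit: servo_line(sp(.0003,.33),v=.12);st()
a=get_state()["joint_pos"].copy()
servo_line([.40,.05,.36],v=.2)
snap("15")
st()
E
python3 v.py 15 215,105,345,235 5
```

```text
[-0.82 -0.09  1.87]
open t42.2 [0.5973 0.1715 0.1775] [-0.8   0.79  0.38] w0.302
[0.24 0.19 0.24]
False t43.6 [0.5972 0.1714 0.2197] [-0.36 -0.91 -0.46] w0.301
 t44.6 [0.5971 0.1714 0.3291] [-0.82  0.2   0.44] w0.301
 t46.0 [0.4005 0.0503 0.3596] [ 0.14 -0.3  -0.15] w0.300
```

View pics/v15.png

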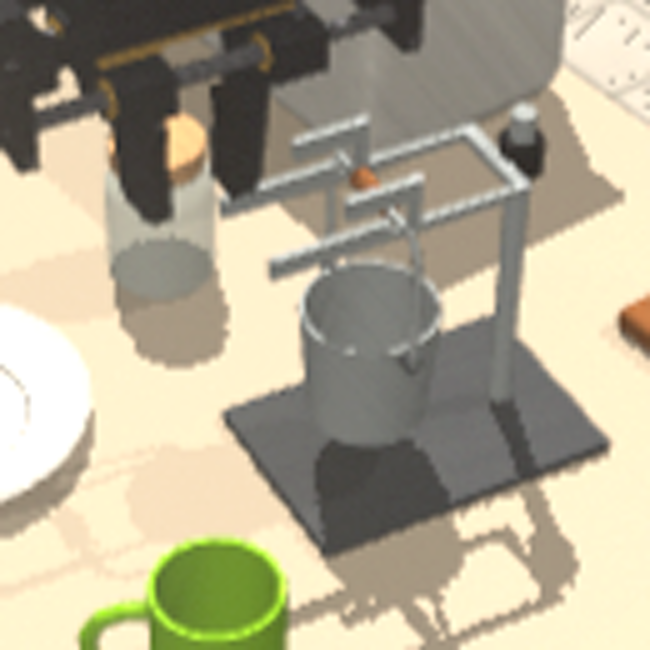

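View pics/top15.png

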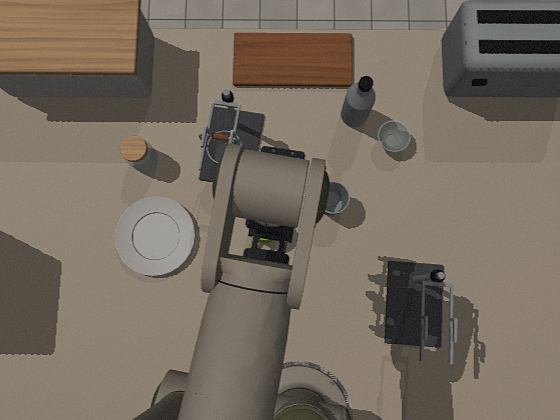

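Run:
```python
from h import *
sleep(.3); snap("16");st()
a=cv2.imread("pics/side16.png")
e=ex(SY);ey=np.array([-e[1],e[0]])
z0=.1917-.153;
def dot(P,col):
    q=proj("side",P);u,v=int(round(q[0])),int(round(q[1]))
    a[v,u]=col
for z,r in((.075,.04),(0,.034)):
    for t in np.linspace(0,6.28,60): dot([SO[0]+r*np.cos(t),SO[1]+r*np.sin(t),z0+z],(0,0,255))
dot([*SO,.1917],(255,0,255))
cv2.imwrite("pics/v16o.png",cv2.resize(cv2.convertScaleAbs(a[125:205,260:340],alpha=1.4),None,fx=7,fy=7,interpolation=0))
for n,b in(("side",(275,130,300,150)),("top",(205,120,240,150))):
    im=np.load(f"pics/{n}16.npz")["p"];h=cv2.cvtColor(im,cv2.COLOR_RGB2HSV).astype(int);p=im.astype(int)
    m=np.zeros(p.shape[:2],bool);m[b[1]:b[3],b[0]:b[2]]=1;m&=(p[...,0]-p[...,2]>45)&(h[...,1]>120)
    v,u=np.nonzero(m);print(n,len(u),u.mean() if len(u) else 0,v.mean() if len(u) else 0)
    if len(u):
        w=onz(n,u.mean(),v.mean(),.1917)[:2]-SO;print("stand frame",w@e,w@ey)
```

```text
t46.5 [0.4001 0.05   0.36  ] [-0.46  0.13 -0.24] w0.301
side 11 287.3636363636364 140.0909090909091
stand frame 0.0017585465669450809 0.01646643568938487
top 60 219.88333333333333 135.8
stand frame 0.002604015241093161 -0.00035611180501274304
```

View pics/v16o.png

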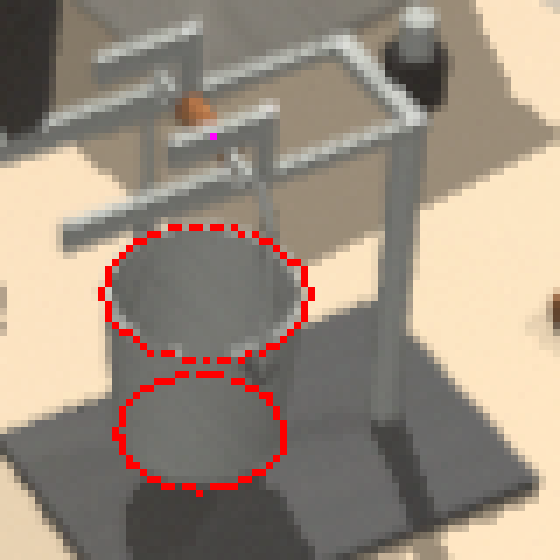

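```bash
python3 -c "
from h import *
close_job();st()"
```

```text
the job is handed in; nothing more can be done
the job is handed in; nothing more can be done
```

The pail is hanging by its bail in both notches of the left-hand stand. I let go of it and handed the job in at about 46.5 s. I get no verdict back.

**What went wrong:** on the first lift of the bail, the pail tipped towards +x by roughly 0.5 rad. I worked that out from the geometry rather than measuring it precisely. The limit is 0.6 rad, so the margin was thin and I can't rule out that it was exceeded. I brought it back by raising the roll, which took the pail slightly off the counter, and set it down again. A picture overlay then showed it level, about 5 mm from where it started, with the bail close to upright.

**Hooking on:**
- **Front rails:** I lowered the wire until it touched. By my force readings, the stand carried at most about 7 N, pail included (limit 12 N).
- **Stop:** I slid the wire under the keepers, keeping it about 1 mm above the rails, not resting on them. It met the stop 3.3 mm past the notch middle (3.5 mm expected).
- **Notches:** I backed off to the notch middle and let the wire down about 6 mm into both notches. I then opened the gripper and pulled away without contact.

**Last checks:**
- **Pail:** the side-view overlay fits a level pail about 38 mm off the counter.
- **Roll:** the top view puts it 2.6 mm behind the notch middle and 0.4 mm sideways, both within tolerance.
- **Disagreement:** the side view gave 16 mm sideways. A keeper hides much of the roll in that view, so I trusted the top view.
- **Other things on the counter:** those still visible looked unmoved, but I only judged this by eye. In the last top view the arm covered the snack cup; the side view showed it in place.

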